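# Open a locked bench centrifuge after a power cut

## Task

The power has failed and the bench centrifuge has stopped with its lid locked. First lift the rack of sample tubes off its lid and set it down gently, level, inside the shallow white tray; then take the square-handled release rod out of the tool stand, slide its tip along the slot in front of the lid until it drops into the hidden hole of the lock bar, and push the bar along in the direction of the arrow until the lid springs open. Put the rod back down into its hole in the stand and let go, never tipping the rack and leaving the two bottles and the two other tools as they stand.

Things in the scene. Friction and masses are not known exactly. Their poses are not given: they have to be found in the camera images.
- centrifuge: Grey microcentrifuge fixed to the bench, 240 mm deep (x), 226 mm wide (y), 130 mm high with its lid shut; origin at the centre of its underside, x to its back (hinge side). Its front deck, 105 mm above the bench and 55 mm deep, lies before the lid and holds the release slot. The lid's front edge stands 28 mm behind the slot's centre line.
- slot (a point): Centre of the release slot at deck level (105 mm above the bench): x to the lid, y along the slot, z up. Slot 90 mm long (y -45 to +45 mm), 14 mm wide, with a 4 mm bevel on both long sides of its mouth. 12 mm below the deck lies the flat slick top of the black lock bar, which fills the slot's whole length; the slot's floor is 28 mm below the deck.
- slot_start (a point): The slot's +y end, at deck level. The bar has one hole, 11 mm long in y and as wide as the slot, open down to the slot's floor (16 mm below the bar's top). The bar stopped anywhere: the hole's centre starts somewhere 17 to 47 mm from this end and cannot be seen. A tip pressed on the bar's top with less than about 15 N does not drag it along.
- slot_stop (a point): The slot's -y end, at deck level, to which the arrow on the deck points. Pushed this way by a tip in its hole, the bar slides with 7 to 8 N of friction and stays where it is left. The lid is freed once the hole's centre is 31 mm from this end; the bar stops at 21 mm.
- lid (a joint): Angle of the grey lid in rad: 0 shut and locked, 1.15 open against its stop. Hinged along its back edge, 201 mm behind the slot and 3 mm above the deck; 180 mm from front to back, 222 mm wide, 22 mm thick. Once freed, a gas spring swings it up and back in about two seconds and holds it open, throwing off whatever stands on it.
- lid_edge (a point): Middle of the upper front edge of the lid (130 mm above the bench when shut); same axes as the slot when the lid is shut.
- rack: White microtube rack with capped tubes, one rigid piece: 110 mm (x) by 50 mm (y) by 38 mm high (49 mm to the caps), 0.18 kg; the origin is the centre of its underside, z up. It starts on the lid at any yaw.
- tray: Shallow white tray fixed to the bench, 190 mm (x) by 140 mm (y) outside, rim 12 mm high, walls and floor 4 mm thick; the origin is the centre of its underside. It and the tool stand may have changed sides.
- stand: Wooden tool stand fixed to the bench, 150 mm (x) by 56 mm (y) by 75 mm high, origin at the centre of its underside. Three vertical through holes, 13 mm wide, in a row along x at -45, 0 and +45 mm hold the rod, the screwdriver and the spatula in any order.
- rod: Release rod, 125 mm long, 0.08 kg: a round steel shank 8 mm thick and 65 mm long with a rounded tip, below a grey square handle 20 mm by 20 mm, 60 mm long. The origin is the tip, z points up along the rod to the handle, x and y are square to the handle's faces. It stands upright in one of the stand's holes with the handle's foot on the stand's top (tip 10 mm above the bench).
- rod_grip (a point): Point on the rod's axis in its handle, 100 mm above the tip, 35 mm above the handle's foot.
- screwdriver: Bystander: screwdriver standing in another hole of the stand, round waisted grey handle 26 mm thick, its top 73 mm above the stand. Origin at its tip, 10 mm above the bench. Leave it.
- spatula: Bystander: steel spatula standing in another hole of the stand, a thin stem with a flat 18 mm wide blade on top, reaching 103 mm above the stand. Origin at its lower tip, 10 mm above the bench. Leave it.
- amber_bottle: Bystander: amber glass bottle, 72 mm thick, 165 mm high, upright on the bench; origin at the centre of its base.
- wash_bottle: Bystander: white wash bottle, 68 mm thick, 198 mm high to the bend of its thin spout, upright on the bench; origin at the centre of its base.
Things that resemble listed ones, but are neither listed nor needed, are in the scene too. Leave any green or yellow look-alike of the rack alone.

How it is judged:
By the outcome, as a careful person would: the job done as asked, in the order asked, and still so for the second after the job is handed in, with the robot touching nothing.
It also fails if it takes over 72 s, if anything falls off the work surface, if the arm or the gripper's body presses on something with over 40 N, if the wrist force passes 120 N, or if a joint passes its speed limit or range.

## Robot

A 6-joint arm with a two-finger parallel gripper is mounted at the origin on the work surface. World frame = base frame: x ahead of the robot, y to its left, z up, the work surface at z = 0. Lengths are in m, angles in rad, forces in N, time in s.
With the tool pointing down it reaches from about 0.35 to 0.975 m from the base axis. Payload 4.9 kg.
Tool frame: the origin (TCP) lies at the very end of the fingers, on their centre line; the grasp point (between the pads) lies manip.grip_point_offset behind it (manip.grip_point_offset is the distance from the TCP to the grasp point, in m); z points along the fingers, y is the line along which they close (so a half turn about z gives the same grasp; the last joint's range is limited). The gripper opens to 85 mm and grips with 20 to 120 N. Pads are 22 mm wide; open, the fingers measure 114 mm over their backs; the gripper's body (76 mm by 85 mm) begins 54 mm behind the grasp point. The pads swing forward as they close: fully open they stand 13 mm farther back than shut.
Start: joints at [-1.284, 0.053, 1.613, -0, 1.476, -0.119], TCP at [0.247, -0.574, 0.231] pointing down, gripper open.
Joint ranges: [-3.01, 3.01], [-1.01, 2.22], [0.06, 2.58], [-1.02, 4.17], [0.09, 2.62], [-3.14, 3.14]. Speed limits (rad/s): [2.57, 2.57, 3.14, 3.14, 3.14, 3.14].

## Interface

Orientations are given as a unit quaternion [w, x, y, z].
In Python, from plant import manip gives the robot as it stands.
- The arm moves only by the shell command python3 -m crank 'ROWS' [OPENING]. ROWS is JSON, a list of rows, each an object of numbers: "x", "y", "z": the shift along the tool's x, y, z in cm; "turn": the turn about the tool's z in rad. In form: [{"x": .., "y": .., "z": .., "turn": ..}, ...]. A call has 1 to 5 rows; each row shifts and turns the commanded pose from where the row before left it, along the tool's axes as they then stand; what a row does not reach is not made up. A row lasts 1/10 s, in which the tool goes at most 50 mm and 8.59 degrees, less where a joint would pass 70% of its speed; a pose out of reach is approached as far as the arm can. A call with a gripper value outside its range is refused whole. OPENING is the opening in per cent of the stroke, from 0 (shut) to 100 (fully open), set as the call begins (- or left out, the last holds). The fingers move at their own pace and stop on an object; the grip force is fixed at half the most. Time passes only in rows, so rows that do not move let the fingers close. It gives the time, the measured TCP pose, the force, the opening and the grip force at its end, in the units of the state.
- manip.state(): the state, without advancing time (a new reading comes with each control period).
- manip.grab_frame(name): name is "scene" or "top"; returns (picture, depth): 384x512x3 uint8, red, green, blue; 384x512 float32, m along the optical axis (not along the pixel's ray), 0 where there is no reading.
- manip.camera_model(name): a dict with "mtx" (3x3 intrinsics, pixels), "world_to_cam" (4x4, takes a point from world to camera coordinates). Camera axes: x right, y down, z forward; pixel columns grow to the right and rows downward; lengths in m; the calibration is good to about 2 mm. A picture is of the moment at which its call begins. camera_model takes no time and is no camera call.
- manip.job_done(): hands the job in; it is judged then, once.
The state is a dict: "time": time; "joint_pos": joint angles; "joint_vel": joint speeds; "joint_efforts": joint torques, N m; "tool_pos": TCP position; "tool_rot": TCP orientation; "contact_force": force on the tool from outside, world axes, zero at the start; "ft_torque": the same for the moment, N m; "gripper_width": opening from 0.0 (shut) to 1.0 (fully open); "grasp_force": force on a finger pad.
Only numpy, scipy, OpenCV 4.12 (cv2) and the standard library are available. Lean on these libraries where they do the work, as an engineer would, in place of code of your own. Each camera call takes 0.05 s, during which the arm holds its last target. There are 200 camera calls.

## Working session

There is one attempt and no reset: what is moved stays moved. The work goes in short steps, Python scripts to look and compute and a shell command to move; the robot and the scene stay as the last step left them, time stands still between calls to the robot, and variables do not carry over. Pictures are saved under pics/ and viewed, at most 10 in all, crops included, and the job is handed in when it is done.

```bash
ls; mkdir -p pics
cat > h.py <<'E'
import numpy as np, cv2
from plant import manip
def grab(n):
    im,d=manip.grab_frame(n); m=manip.camera_model(n)
    K=np.array(m["mtx"]);T=np.array(m["world_to_cam"])
    v,u=np.mgrid[:384,:512]
    P=np.stack([(u-K[0,2])/K[0,0]*d,(v-K[1,2])/K[1,1]*d,d,np.ones_like(d)],-1)@np.linalg.inv(T).T
    P=P[...,:3]; P[d==0]=np.nan
    return im,d,P,K,T
E
python3 - <<'E'
from h import *
for n in("scene","top"):
    im,d,P,K,T=grab(n); cv2.imwrite(f"pics/{n}0.png",cv2.resize(im[...,::-1],(800,600),interpolation=cv2.INTER_CUBIC)); np.savez(f"{n}0.npz",im=im,d=d,P=P,K=K,T=T)
    print(n,K.round(1).tolist(),np.linalg.inv(T).round(3).tolist())
s=manip.state();print(s,manip.grip_point_offset)
E
```

```text
pics
scene [[370.3, 0.0, 253.7], [0.0, 370.3, 192.5], [0.0, 0.0, 1.0]] [[-0.622, 0.534, -0.572, 1.107], [0.782, 0.404, -0.474, 0.486], [-0.022, -0.743, -0.669, 0.765], [0.0, 0.0, 0.0, 1.0]]
top [[454.7, 0.0, 255.6], [0.0, 454.7, 195.1], [0.0, 0.0, 1.0]] [[0.016, -0.994, 0.109, 0.385], [-1.0, -0.019, -0.024, 0.025], [0.025, -0.108, -0.994, 1.351], [0.0, 0.0, 0.0, 1.0]]
{'time': 0.1, 'joint_pos': array([-1.28397672e+00,  5.33136995e-02,  1.61417593e+00, -8.13482419e-06,
        1.47598926e+00, -1.19014676e-01]), 'joint_vel': array([-0.00063172, -0.00022317, -0.00237739, -0.00125682,  0.0011583 ,
        0.00160977]), 'joint_efforts': array([-8.70412950e-04, -3.94903386e+01, -3.71364784e+01, -1.14546169e-04,
        3.89299414e-03, -1.46618640e-05]), 'tool_pos': array([ 0.24656858, -0.57368791,  0.23016029]), 'tool_rot': array([-9.39461620e-04,  9.79482348e-01,  2.01527764e-01, -8.30717027e-05]), 'contact_force': array([ 0.35452139, -0.37231324,  0.0584375 ]), 'ft_torque': array([0.00096851, 0.04891711, 0.05200663]), 'grasp_force': 0.0, 'gripper_width': 0.9987437137037067} 0.0187
```

View pics/scene0.png

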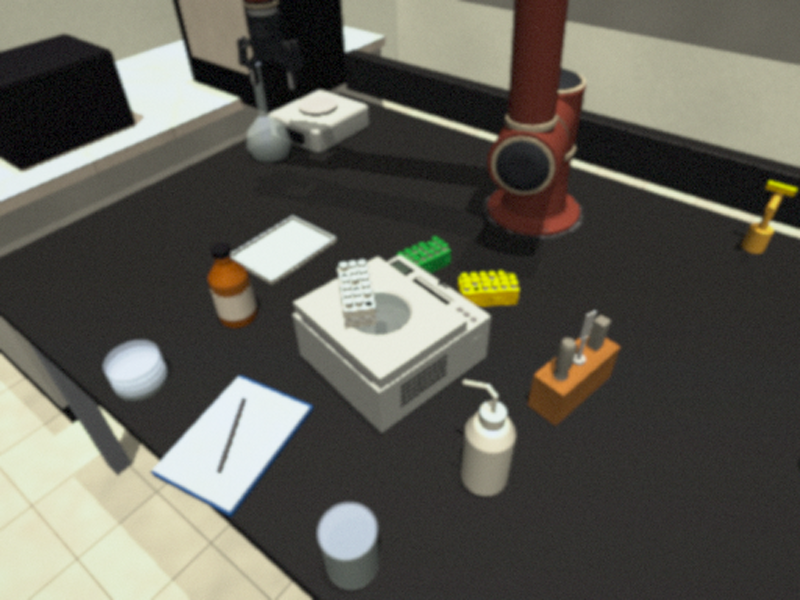

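View pics/top0.png

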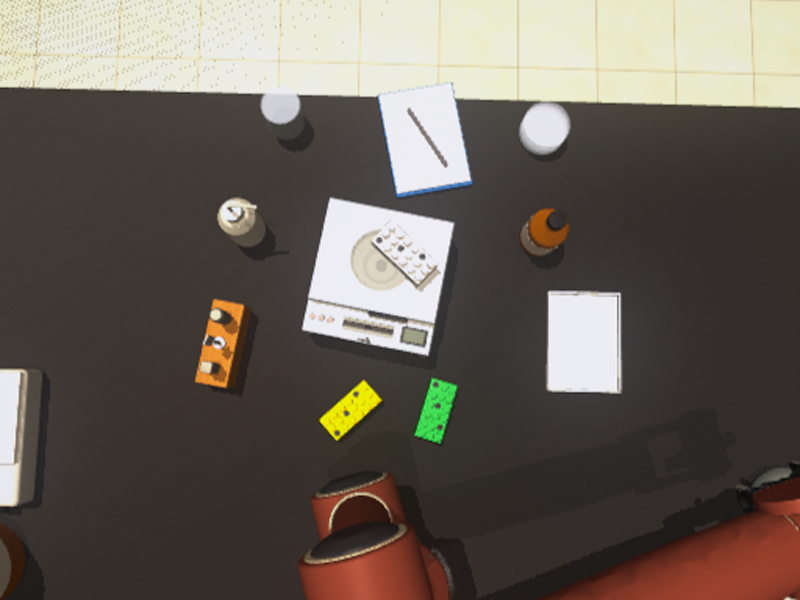

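The scene view shows the centrifuge with the white rack on its lid (~355,290), tray (285,248), stand (575,375). In the top view: slot (368,325), rack (405,252), tray (584,342), stand (222,343), with the square-looking handle nearest the robot (208,367).

Run:
```python
from h import *
t=np.load("top0.npz");s=np.load("scene0.npz")
c=lambda im,x0,y0,x1,y1:cv2.resize(im[y0:y1,x0:x1,::-1],(400,300),interpolation=cv2.INTER_CUBIC)
a=np.hstack([c(t['im'],115,185,175,230+20-20),c(t['im'],190,180,290,255-0)])
b=np.hstack([c(s['im'],325,190,405,250+10-10),c(s['im'],190,155,310,245)])
cv2.imwrite("pics/crop0.png",np.vstack([a,b]))
def rect(P,m,name):
    p=P[m][:,:2].astype(np.float32); print(name,len(p),cv2.minAreaRect(p),'z',np.nanpercentile(P[m][:,2],[5,50,95]).round(4))
for n,D in(("top",t),("scene",s)):
    P=D['P'];im=D['im'].astype(int);x,y,z=P[...,0],P[...,1],P[...,2]
    reg=lambda a,b,c,d:(x>a)&(x<b)&(y>c)&(y<d)
    # find centrifuge
    cen=reg(.3,.85,-.2,.25)
    rect(P,cen&(z>.12)&(z<.138),n+" lid")
    rect(P,cen&(z>.095)&(z<.138),n+" cent")
    rect(P,cen&(z>.145)&(z<.2),n+" rack")
    sat=(im[...,0]-im[...,2])
    st=reg(.2,.7,.2,.5)
    rect(P,st&(z>.065)&(z<.085),n+" stand")
    m=(st&(z>.1)&(z<.2)).astype(np.uint8)
    k,l,q,_=cv2.connectedComponentsWithStats(m)
    for i in range(1,k):
        if q[i,4]>8: rect(P,l==i,n+f" tool {q[i].tolist()} {im[l==i].mean(0).round()}")
    w=im.min(-1)>130
    rect(P,reg(.2,.7,-.6,-.2)&w&(z<.03),n+" tray")
    rect(P,reg(.2,.9,-.6,-.2)&(z>.05)&(z<.2)&(x>.45),n+" amber")
    rect(P,reg(.5,.9,.2,.5)&(z>.05)&(z<.2),n+" wash")
    print(np.nanmedian(z[reg(.3,.4,-.2,.2)]))
```

```text
top lid 4509 ((0.5933555364608765, 0.029988810420036316), (0.2223573923110962, 0.188956618309021), 79.49457550048828) z [0.1238 0.1289 0.1333]
top cent 6120 ((0.5700435638427734, 0.034538887441158295), (0.22645150125026703, 0.23655372858047485), 79.42888641357422) z [0.102  0.1275 0.1329]
top rack 831 ((0.6456446051597595, 0.08537528663873672), (0.3247365355491638, 0.08245071768760681), 66.7158432006836) z [0.161  0.1693 0.1811]
top stand 922 ((0.5347086191177368, 0.30031174421310425), (0.05753633752465248, 0.3215186297893524), 79.78136444091797) z [0.0692 0.0742 0.0801]
top tool [139, 128, 25, 24, 472] [181. 171. 154.] 472 ((0.6716974377632141, 0.2870467007160187), (0.06613036245107651, 0.06638140231370926), 46.93239212036133) z [0.1089 0.1294 0.1902]
top tool [134, 197, 13, 11, 105] [143. 127. 103.] 105 ((0.4943409860134125, 0.3067249655723572), (0.023967117071151733, 0.02505824901163578), 85.58528900146484) z [0.1065 0.1438 0.15  ]
top tool [130, 215, 9, 7, 45] [116. 100.  88.] 45 ((0.44996321201324463, 0.3151920735836029), (0.004248491954058409, 0.01721656508743763), 73.773269653
[... 1587 characters left out ...]
2331505), 56.64653015136719) z [0.1043 0.1325 0.1483]
scene tool [296, 243, 34, 50, 759] [197. 198. 182.] 759 ((0.6841897368431091, 0.2827976942062378), (0.04736258462071419, 0.07822535932064056), 20.30707550048828) z [0.1091 0.1336 0.1904]
scene tray 1452 ((0.5160453915596008, -0.34056055545806885), (0.2661862373352051, 0.306270033121109), 75.00575256347656) z [0.0012 0.0046 0.0119]
scene amber 1386 ((0.7696133852005005, -0.2805320918560028), (0.09175746142864227, 0.2609825134277344), 89.8263168334961) z [0.0539 0.074  0.1625]
scene wash 2605 ((0.7015914916992188, 0.2741655111312866), (0.07950000464916229, 0.41797831654548645), 77.9947509765625) z [0.0574 0.0919 0.1547]
0.003970954883610267
```

View pics/crop0.png

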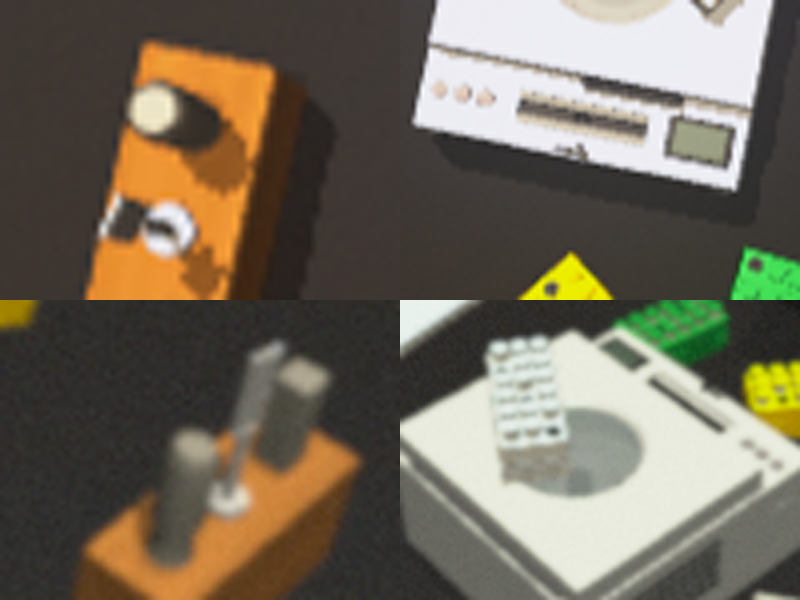

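The crops show the square rod handle in the stand hole nearest the robot (bottom left, ~295,410), the spatula in the middle and the screwdriver in the far hole. The arrow (~575,152) points right, which is world −y.

```bash
cat >> h.py <<'E'
def yaw(q): return 2*np.arctan2(q[2],q[1])
def go(x,y,z,th):
    s=manip.state();p=s['tool_pos'];t=yaw(s['tool_rot'])
    d=(th-t+np.pi)%(2*np.pi)-np.pi
    D=np.array([x,y,z])-p
    for a,l in((t,'before turn'),(th,'after turn')):
        print(l,'x %.2f y %.2f z %.2f cm'%(100*(D[0]*np.cos(a)+D[1]*np.sin(a)),100*(D[0]*np.sin(a)-D[1]*np.cos(a)),-100*D[2]),'turn %.3f'%-d)
E
python3 - <<'E'
from h import *
def rect(P,m,name):
    p=P[m]; r=cv2.minAreaRect(p[:,:2].astype(np.float32)); c,wh,a=r
    if wh[0]<wh[1]: a+=90
    a=(a+90)%180-90
    print(name,len(p),np.round(c,4),np.round(sorted(wh),4),'long axis %.1f'%a,'z',np.percentile(p[:,2],[5,50,95]).round(4))
for n in("top","scene"):
    D=np.load(n+"0.npz")
    P=D['P'];im=D['im'].astype(int);x,y,z=P[...,0],P[...,1],P[...,2]
    def big(m):
        m=cv2.morphologyEx(m.astype(np.uint8),cv2.MORPH_OPEN,np.ones((3,3),np.uint8))
        k,l,q,_=cv2.connectedComponentsWithStats(m); return l==1+np.argmax(q[1:,4])
    reg=lambda a,b,c,d:(x>a)&(x<b)&(y>c)&(y<d)
    lt=z[reg(.50,.58,0,.06)]; print('lidz',np.nanmedian(lt))
    rect(P,big(reg(.5,.75,-.12,.15)&(z>.155)),n+' rack')
    rect(P,big(reg(.5,.75,-.12,.15)&(z>.162)),n+' rackhi')
    org=(im[...,0]-im[...,2]>60)
    rect(P,big(reg(.35,.56,.22,.4)&org&(z>.068)&(z<.085)),n+' stand')
    rect(P,big(reg(.38,.425,.3,.35)&(z>.125)&(z<.15)),n+' rodtop')
    rect(P,big(reg(.3,.65,-.47,-.26)&(im.min(-1)>110)&(z<.025)),n+' tray')
    c=big(reg(.38,.72,-.12,.18)&(z>.09)&(z<.145)); rect(P,c,n+' cent')
    # slot: dark pixels on the deck
    dk=reg(.44,.52,-.03,.12)&(z>.08)&(z<.115)&(im.mean(-1)<120)
    k,l,q,_=cv2.connectedComponentsWithStats(dk.astype(np.uint8))
    for i in range(1,k):
        if q[i,4]>12: rect(P,l==i,n+f' dark {q[i].tolist()}')
E
```

```text
lidz 0.1274711891838709
top rack 790 [ 0.6044 -0.0094] [0.0508 0.1097] long axis 47.6 z [0.1633 0.1695 0.181 ]
top rackhi 769 [ 0.6044 -0.0094] [0.0508 0.1097] long axis 47.6 z [0.164  0.1696 0.181 ]
top stand 712 [0.4503 0.3156] [0.0572 0.1501] long axis -10.6 z [0.0703 0.0741 0.0788]
top rodtop 58 [0.4072 0.3228] [0.0186 0.02  ] long axis -88.9 z [0.1301 0.1337 0.1378]
top tray 3036 [ 0.4707 -0.3613] [0.1459 0.195 ] long axis -1.3 z [-0.0014  0.0036  0.011 ]
top cent 6173 [0.57   0.0345] [0.2265 0.2366] long axis -10.6 z [0.1016 0.1275 0.1329]
top dark [220, 205, 14, 6, 37] 37 [0.4872 0.0748] [0.0066 0.0376] long axis 79.6 z [0.0876 0.0923 0.0948]
top dark [237, 209, 15, 5, 35] 35 [0.4786 0.0263] [0.0069 0.0385] long axis 79.7 z [0.0891 0.0918 0.0956]
top dark [257, 209, 5, 10, 13] 13 [ 0.472  -0.0116] [0.0086 0.0259] long axis -25.6 z [0.0994 0.1051 0.1088]
lidz 0.12907799293676675
scene rack 685 [ 0.609  -0.0101] [0.0499 0.1103] long axis 47.6 z [0.1607 0.1714 0.1801]
scene rackhi 645 [ 0.6087 -0.0104] [0.0499 0.1094] long axis 47.6 z [0.1658 0.1735 0.1801]
scene stand 668 [0.4525 0.3136] [0.0575 0.1544] long axis -10.0 z [0.0712 0.0744 0.0767]
scene rodtop 62 [0.411  0.3216] [0.018  0.0197] long axis -11.7 z [0.1279 0.1334 0.1356]
scene tray 1501 [ 0.464  -0.3703] [0.1647 0.2094] long axis -1.0 z [0.0013 0.0046 0.0119]
scene cent 5762 [0.5749 0.0323] [0.2281 0.2433] long axis -10.2 z [0.0971 0.1286 0.1318]
scene dark [255, 170, 9, 6, 26] 26 [ 0.4686 -0.0191] [0.0171 0.0182] long axis 78.9 z [0.1054 0.107  0.1084]
scene dark [265, 179, 22, 15, 39] 39 [0.4768 0.0443] [0.0067 0.0791] long axis 82.5 z [0.0908 0.0933 0.0969]
```

```bash
python3 -c "
from h import *
go(.6066,-.0098,.235,.831)"; python3 -m crank '[{"z":-1,"turn":-0.14},{"z":-1,"turn":-0.14},{"turn":-0.145}]' 100;  python3 -c "
from h import *
go(.6066,-.0098,.235,.831)"
```

```text
before turn x 55.34 y -37.59 z -0.48 cm turn -0.425
after turn x 65.92 y -11.42 z -0.48 cm turn -0.425
before turn x 55.34 y -37.59 z -0.48 cm turn -0.425
after turn x 65.92 y -11.42 z -0.48 cm turn -0.425schema error: expected keys x, y, z, turn
```

```bash
python3 -m crank '[{"x":0,"y":0,"z":-1,"turn":-0.14},{"x":0,"y":0,"z":-1,"turn":-0.14},{"x":0,"y":0,"z":0,"turn":-0.145},{"x":2.5,"y":-0.4,"z":0,"turn":0},{"x":4,"y":-0.7,"z":0,"turn":0}]' 100
python3 -m crank '[{"x":4.5,"y":-0.8,"z":0,"turn":0},{"x":4.5,"y":-0.8,"z":0,"turn":0},{"x":4.5,"y":-0.8,"z":0,"turn":0},{"x":4.5,"y":-0.8,"z":0,"turn":0},{"x":4.5,"y":-0.8,"z":0,"turn":0}]'
python3 -m crank '[{"x":4.5,"y":-0.8,"z":0,"turn":0},{"x":4.5,"y":-0.8,"z":0,"turn":0},{"x":4.5,"y":-0.8,"z":0,"turn":0},{"x":4.5,"y":-0.8,"z":0,"turn":0},{"x":4.5,"y":-0.8,"z":0,"turn":0}]'; python3 -c "
from h import *
go(.6066,-.0098,.225,.831)"
```

```text
time: 0.6
tool_pos: [0.2817, -0.5191, 0.2505]
tool_rot: [-0.0, 0.916, 0.402, -0.0]
contact_force: [1.1, 0.1, 0.8]
gripper_width: 1.0
grasp_force: 0.0
time: 1.1
tool_pos: [0.405, -0.3238, 0.2508]
tool_rot: [-0.0, 0.915, 0.403, -0.0]
contact_force: [0.9, -0.1, 0.2]
gripper_width: 0.999
grasp_force: 0.0
time: 1.6
tool_pos: [0.5272, -0.1307, 0.2509]
tool_rot: [-0.0, 0.915, 0.404, -0.0]
contact_force: [-0.4, -1.0, -0.1]
gripper_width: 1.001
grasp_force: 0.0
before turn x 14.28 y -2.29 z 2.59 cm turn -0.000
after turn x 14.28 y -2.29 z 2.59 cm turn -0.000
```

```bash
python3 -m crank '[{"x":4.5,"y":-0.8,"z":0,"turn":0},{"x":3,"y":-0.4,"z":0,"turn":0},{"x":2,"y":-0.3,"z":0,"turn":0},{"x":0,"y":0,"z":0,"turn":0},{"x":0,"y":0,"z":0,"turn":0}]'; python3 -c "
from h import *
go(.6066,-.0098,.14,.831)
im,d,P,K,T=grab('scene');im2,d,P,K,T=grab('top')
cv2.imwrite('pics/g1.png',np.hstack([cv2.resize(im[130:280,160:360,::-1],(400,300)),cv2.resize(im2[90:240,170:370,::-1],(400,300))]))"
```

```text
time: 2.1
tool_pos: [0.5794, -0.0522, 0.2507]
tool_rot: [-0.0, 0.915, 0.404, -0.001]
contact_force: [0.0, -0.6, 0.3]
gripper_width: 0.999
grasp_force: 0.0
before turn x 4.97 y -0.85 z 11.07 cm turn 0.001
after turn x 4.97 y -0.85 z 11.07 cm turn 0.001
```

View pics/g1.png

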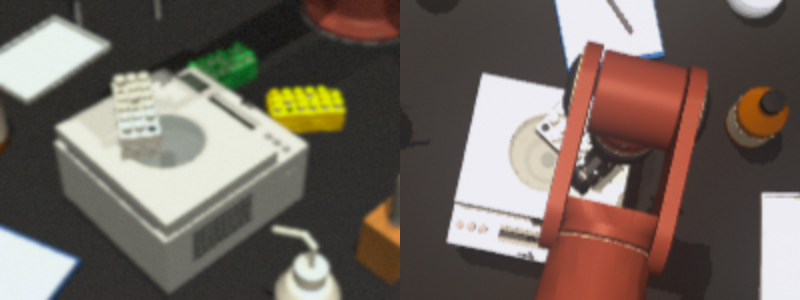

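The crop shows the rack untouched on the lid (135,115 left) and the gripper still about 5 cm short along tool x.

```bash
python3 -m crank '[{"x":2.5,"y":-0.45,"z":0,"turn":0},{"x":2.5,"y":-0.4,"z":0,"turn":0},{"x":0,"y":0,"z":1,"turn":0},{"x":0,"y":0,"z":2,"turn":0},{"x":0,"y":0,"z":2,"turn":0}]'; python3 -m crank '[{"x":0,"y":0,"z":0,"turn":0},{"x":0,"y":0,"z":0,"turn":0}]'; python3 -c "
from h import *
go(.6066,-.0098,.14,.831)"
```

```text
time: 2.7
tool_pos: [0.6068, -0.011, 0.2008]
tool_rot: [0.0, 0.915, 0.403, 0.0]
contact_force: [0.7, -0.1, 0.8]
gripper_width: 0.998
grasp_force: 0.0
time: 2.9
tool_pos: [0.6065, -0.0106, 0.2009]
tool_rot: [-0.0, 0.915, 0.403, -0.001]
contact_force: [0.5, -0.2, 1.3]
gripper_width: 0.997
grasp_force: 0.0
before turn x 0.07 y -0.05 z 6.09 cm turn -0.001
after turn x 0.07 y -0.05 z 6.09 cm turn -0.001
```

```bash
python3 -m crank '[{"x":0,"y":0,"z":1.5,"turn":0},{"x":0,"y":0,"z":1.5,"turn":0},{"x":0,"y":0,"z":1.5,"turn":0},{"x":0,"y":0,"z":1.2,"turn":0},{"x":0,"y":0,"z":0.4,"turn":0}]'; python3 -m crank '[{"x":0,"y":0,"z":0,"turn":0},{"x":0,"y":0,"z":0,"turn":0},{"x":0,"y":0,"z":0,"turn":0},{"x":0,"y":0,"z":0,"turn":0},{"x":0,"y":0,"z":0,"turn":0}]' 50; python3 -m crank '[{"x":0,"y":0,"z":0,"turn":0},{"x":0,"y":0,"z":0,"turn":0},{"x":0,"y":0,"z":0,"turn":0}]' 45
```

```text
time: 3.4
tool_pos: [0.6058, -0.0094, 0.1374]
tool_rot: [-0.001, 0.915, 0.404, -0.002]
contact_force: [-0.2, 0.3, 0.2]
gripper_width: 1.004
grasp_force: 0.0
time: 3.9
tool_pos: [0.6078, -0.0096, 0.1415]
tool_rot: [0.0, 0.915, 0.404, 0.001]
contact_force: [-0.3, 0.5, 2.7]
gripper_width: 0.575
grasp_force: 65.7
time: 4.2
tool_pos: [0.6078, -0.0096, 0.1414]
tool_rot: [0.0, 0.915, 0.404, 0.001]
contact_force: [-0.4, 1.1, 5.9]
gripper_width: 0.57
grasp_force: 66.1
```

```bash
python3 -m crank '[{"x":0,"y":0,"z":-0.5,"turn":0},{"x":0,"y":0,"z":-1.5,"turn":0},{"x":0,"y":0,"z":-2,"turn":0},{"x":0,"y":0,"z":-2,"turn":0},{"x":0,"y":0,"z":-1,"turn":0}]' 40; python3 -m crank '[{"x":0,"y":0,"z":0,"turn":0},{"x":0,"y":0,"z":0,"turn":0}]'; python3 -c "
from h import *
go(.472,-.362,.10,-.02)
print(manip.state()['ft_torque'])"
```

```text
time: 4.7
tool_pos: [0.6079, -0.0098, 0.2128]
tool_rot: [0.001, 0.915, 0.404, 0.001]
contact_force: [0.0, -0.1, -2.3]
gripper_width: 0.572
grasp_force: 65.2
time: 4.9
tool_pos: [0.6068, -0.0096, 0.2096]
tool_rot: [-0.0, 0.915, 0.404, -0.0]
contact_force: [0.1, -0.5, -2.4]
gripper_width: 0.571
grasp_force: 65.2
before turn x -35.11 y 13.81 z 10.96 cm turn 0.851
after turn x -12.77 y 35.50 z 10.96 cm turn 0.851
[-0.0070404   0.05348961 -0.03083025]
```

```bash
python3 -m crank '[{"x":-1.5,"y":0.6,"z":0,"turn":0},{"x":-3,"y":1.2,"z":0,"turn":0},{"x":-4,"y":1.6,"z":0,"turn":0},{"x":-4,"y":1.6,"z":0,"turn":0},{"x":-4,"y":1.6,"z":0,"turn":0}]'
python3 -m crank '[{"x":-4,"y":1.6,"z":0,"turn":0},{"x":-4,"y":1.6,"z":0,"turn":0},{"x":-4,"y":1.6,"z":0,"turn":0},{"x":-3.5,"y":1.3,"z":0,"turn":0},{"x":-2,"y":0.7,"z":0,"turn":0}]'
python3 -m crank '[{"x":-1.1,"y":0.4,"z":0,"turn":0},{"x":0,"y":0,"z":0,"turn":0.07},{"x":0,"y":0,"z":0,"turn":0.14},{"x":0,"y":0,"z":0,"turn":0.14},{"x":0,"y":0,"z":0,"turn":0.14}]'
python3 -m crank '[{"x":0,"y":0,"z":2,"turn":0.14},{"x":0,"y":0,"z":2,"turn":0.14},{"x":0,"y":0,"z":2,"turn":0.08},{"x":0,"y":0,"z":0,"turn":0},{"x":0,"y":0,"z":0,"turn":0}]'
python3 -c "
from h import *
go(.472,-.362,.02,-.02)
im,d,P,K,T=grab('scene');im2,d2,P2,K2,T2=grab('top')
cv2.imwrite('pics/g2.png',np.hstack([cv2.resize(im[60:210,100:300,::-1],(400,300)),cv2.resize(im2[130:280,300:500,::-1],(400,300))]))"
```

```text
time: 5.4
tool_pos: [0.5428, -0.1777, 0.2088]
tool_rot: [-0.001, 0.915, 0.404, -0.001]
contact_force: [1.4, -0.1, -2.3]
gripper_width: 0.573
grasp_force: 65.2
time: 5.9
tool_pos: [0.4742, -0.3537, 0.2087]
tool_rot: [-0.001, 0.916, 0.402, -0.001]
contact_force: [-0.6, 0.3, -1.6]
gripper_width: 0.578
grasp_force: 65.2
time: 6.4
tool_pos: [0.472, -0.3612, 0.2092]
tool_rot: [-0.001, 0.986, 0.167, -0.001]
contact_force: [0.1, -0.8, -2.0]
gripper_width: 0.575
grasp_force: 65.1
time: 6.9
tool_pos: [0.4721, -0.3613, 0.1497]
tool_rot: [-0.001, 1.0, -0.009, -0.001]
contact_force: [0.7, 0.1, -1.7]
gripper_width: 0.572
grasp_force: 65.1
before turn x -0.00 y 0.07 z 12.97 cm turn 0.003
after turn x -0.00 y 0.07 z 12.97 cm turn 0.003
```

View pics/g2.png

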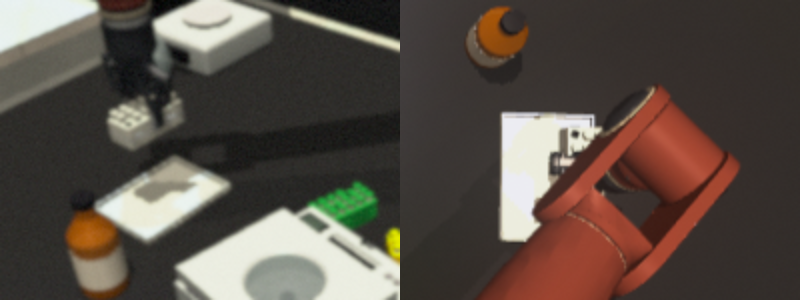

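The picture shows the rack held level above the tray, aligned with it (rack at 145,118 left; tray at 160,195).

```bash
python3 -m crank '[{"x":0,"y":0.05,"z":2,"turn":0},{"x":0,"y":0,"z":3,"turn":0},{"x":0,"y":0,"z":3,"turn":0},{"x":0,"y":0,"z":2.5,"turn":0},{"x":0,"y":0,"z":1.5,"turn":0}]'
python3 -m crank '[{"x":0,"y":0,"z":0.5,"turn":0},{"x":0,"y":0,"z":0.15,"turn":0},{"x":0,"y":0,"z":0.15,"turn":0},{"x":0,"y":0,"z":0.1,"turn":0},{"x":0,"y":0,"z":0,"turn":0}]'
```

```text
time: 7.5
tool_pos: [0.4722, -0.3622, 0.0294]
tool_rot: [-0.0, 1.0, -0.009, -0.0]
contact_force: [-0.1, 0.5, -1.2]
gripper_width: 0.569
grasp_force: 65.2
time: 8.0
tool_pos: [0.473, -0.3629, 0.0223]
tool_rot: [0.001, 1.0, -0.01, 0.001]
contact_force: [0.1, -0.0, -1.5]
gripper_width: 0.572
grasp_force: 65.2
```

```bash
python3 -m crank '[{"x":0,"y":0,"z":0.2,"turn":0},{"x":0,"y":0,"z":0.1,"turn":0},{"x":0,"y":0,"z":0.1,"turn":0},{"x":0,"y":0,"z":0.1,"turn":0},{"x":0,"y":0,"z":0,"turn":0}]'
python3 -m crank '[{"x":0,"y":0,"z":0.05,"turn":0},{"x":0,"y":0,"z":0.05,"turn":0},{"x":0,"y":0,"z":0,"turn":0}]'
```

```text
time: 8.5
tool_pos: [0.4723, -0.3622, 0.016]
tool_rot: [-0.0, 1.0, -0.01, -0.0]
contact_force: [0.5, -0.2, -1.5]
gripper_width: 0.573
grasp_force: 65.2
time: 8.8
tool_pos: [0.4725, -0.3625, 0.0155]
tool_rot: [0.0, 1.0, -0.01, 0.0]
contact_force: [-1.6, 0.3, -0.9]
gripper_width: 0.571
grasp_force: 65.4
```

```bash
python3 -m crank '[{"x":0,"y":0,"z":0.05,"turn":0},{"x":0,"y":0,"z":0,"turn":0}]'
python3 -m crank '[{"x":0,"y":0,"z":0.05,"turn":0},{"x":0,"y":0,"z":0,"turn":0}]'
```

```text
time: 9.0
tool_pos: [0.4725, -0.3625, 0.0154]
tool_rot: [-0.0, 1.0, -0.01, -0.0]
contact_force: [-2.8, 3.1, 4.7]
gripper_width: 0.574
grasp_force: 65.9
time: 9.2
tool_pos: [0.4725, -0.3624, 0.0154]
tool_rot: [-0.0, 1.0, -0.01, -0.0]
contact_force: [-4.9, 3.4, 7.8]
gripper_width: 0.574
grasp_force: 66.4
```

```bash
python3 -m crank '[{"x":0,"y":0,"z":-0.05,"turn":0},{"x":0,"y":0,"z":0,"turn":0},{"x":0,"y":0,"z":0,"turn":0},{"x":0,"y":0,"z":0,"turn":0}]' 80
python3 -m crank '[{"x":0,"y":0,"z":-1,"turn":0},{"x":0,"y":0,"z":-3,"turn":0},{"x":0,"y":0,"z":-4.5,"turn":0},{"x":0,"y":0,"z":-4.5,"turn":0},{"x":0,"y":0,"z":-4.5,"turn":0}]'
python3 -m crank '[{"x":0,"y":0,"z":-4,"turn":0},{"x":0,"y":0,"z":-2,"turn":0},{"x":0,"y":0,"z":0,"turn":0},{"x":0,"y":0,"z":0,"turn":0}]' 100
python3 -c "
from h import *
go(.404,.323,.24,-.18)
im,d,P,K,T=grab('scene');im2,d2,P2,K2,T2=grab('top')
cv2.imwrite('pics/g3.png',np.hstack([cv2.resize(im[90:240,120:320,::-1],(400,300)),cv2.resize(im2[130:280,300:500,::-1],(400,300))]))"
```

```text
time: 9.6
tool_pos: [0.4724, -0.3624, 0.0146]
tool_rot: [0.0, 1.0, -0.01, 0.0]
contact_force: [-0.2, 0.3, -0.4]
gripper_width: 0.798
grasp_force: 0.0
time: 10.1
tool_pos: [0.4723, -0.3622, 0.1923]
tool_rot: [0.0, 1.0, -0.01, 0.0]
contact_force: [1.0, -0.3, -0.8]
gripper_width: 0.8
grasp_force: 0.0
time: 10.5
tool_pos: [0.4724, -0.3623, 0.2499]
tool_rot: [0.0, 1.0, -0.01, 0.0]
contact_force: [-0.4, 0.4, -0.8]
gripper_width: 1.003
grasp_force: 0.0
before turn x -8.15 y -68.39 z 0.99 cm turn 0.161
after turn x -18.99 y -66.20 z 0.99 cm turn 0.161
```

View pics/g3.png

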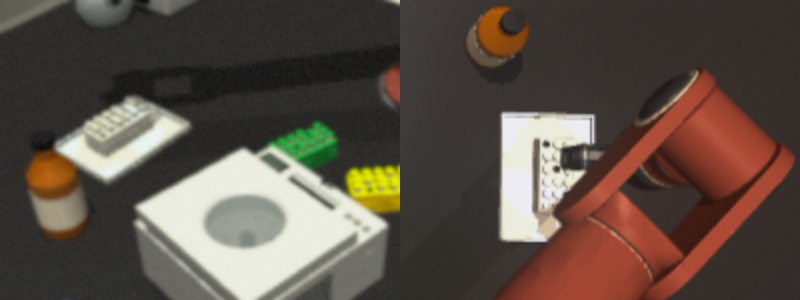

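The rack stands level in the tray (118,125 left) and the lid is clear. On to the rod.

```bash
python3 -m crank '[{"x":-0.2,"y":-2,"z":0,"turn":0},{"x":-0.5,"y":-4,"z":0,"turn":0},{"x":-0.5,"y":-4.5,"z":0,"turn":0},{"x":-0.5,"y":-4.5,"z":0,"turn":0},{"x":-0.5,"y":-4.5,"z":0,"turn":0}]' 60
python3 -m crank '[{"x":-0.5,"y":-4.5,"z":0,"turn":0},{"x":-0.5,"y":-4.5,"z":0,"turn":0},{"x":-0.5,"y":-4.5,"z":0,"turn":0},{"x":-0.5,"y":-4.5,"z":0,"turn":0},{"x":-0.5,"y":-4.5,"z":0,"turn":0}]'
python3 -m crank '[{"x":-0.5,"y":-4.5,"z":0,"turn":0},{"x":-0.5,"y":-4.5,"z":0,"turn":0},{"x":-0.5,"y":-4.5,"z":0,"turn":0},{"x":-0.5,"y":-4.5,"z":0,"turn":0},{"x":-0.5,"y":-4.5,"z":0,"turn":0}]'
python3 -m crank '[{"x":-0.5,"y":-3.5,"z":0,"turn":0},{"x":0,"y":0,"z":0,"turn":0.08},{"x":0,"y":0,"z":0,"turn":0.08},{"x":0,"y":0,"z":0,"turn":0},{"x":0,"y":0,"z":0,"turn":0}]'
python3 -c "
from h import *
go(.405,.323,.20,-.182)"
```

```text
time: 11.1
tool_pos: [0.4528, -0.165, 0.2472]
tool_rot: [-0.001, 1.0, -0.01, -0.002]
contact_force: [0.6, -0.5, 0.9]
gripper_width: 0.597
grasp_force: 0.0
time: 11.6
tool_pos: [0.432, 0.0602, 0.2476]
tool_rot: [-0.0, 1.0, -0.01, -0.002]
contact_force: [0.9, 0.3, -0.2]
gripper_width: 0.599
grasp_force: 0.0
time: 12.1
tool_pos: [0.4113, 0.2853, 0.2474]
tool_rot: [0.001, 1.0, -0.009, -0.002]
contact_force: [1.0, 0.3, -0.5]
gripper_width: 0.601
grasp_force: 0.0
time: 12.6
tool_pos: [0.4079, 0.3186, 0.2481]
tool_rot: [0.001, 0.996, -0.089, -0.001]
contact_force: [-0.5, 0.5, 0.3]
gripper_width: 0.604
grasp_force: 0.0
before turn x -0.36 y -0.38 z 4.81 cm turn 0.004
after turn x -0.37 y -0.38 z 4.81 cm turn 0.004
```

```bash
python3 -m crank '[{"x":-0.3,"y":-0.38,"z":0.5,"turn":0},{"x":0,"y":0,"z":3,"turn":0},{"x":0,"y":0,"z":3,"turn":0},{"x":0,"y":0,"z":3,"turn":0},{"x":0,"y":0,"z":3,"turn":0}]'
python3 -m crank '[{"x":0,"y":0,"z":1.6,"turn":0},{"x":0,"y":0,"z":0,"turn":0},{"x":0,"y":0,"z":0,"turn":0}]'
python3 -c "
from h import *
go(.405,.323,.107,-.182)"
```

```text
time: 13.1
tool_pos: [0.4059, 0.3231, 0.1232]
tool_rot: [-0.0, 0.996, -0.089, -0.0]
contact_force: [1.3, 0.3, 0.4]
gripper_width: 0.601
grasp_force: 0.0
time: 13.4
tool_pos: [0.4062, 0.3232, 0.1088]
tool_rot: [0.0, 0.996, -0.089, -0.0]
contact_force: [0.1, 0.1, 0.6]
gripper_width: 0.602
grasp_force: 0.0
before turn x -0.11 y 0.04 z 0.18 cm turn 0.003
after turn x -0.11 y 0.04 z 0.18 cm turn 0.003
```

```bash
python3 -m crank '[{"x":0,"y":0,"z":0.15,"turn":0},{"x":0,"y":0,"z":0,"turn":0},{"x":0,"y":0,"z":0,"turn":0},{"x":0,"y":0,"z":0,"turn":0},{"x":0,"y":0,"z":0,"turn":0}]' 12
python3 -m crank '[{"x":0,"y":0,"z":0,"turn":0},{"x":0,"y":0,"z":0,"turn":0},{"x":0,"y":0,"z":0,"turn":0}]'
python3 -c "
from h import *
print(manip.state()['ft_torque'])"
```

```text
time: 13.9
tool_pos: [0.4071, 0.3237, 0.1088]
tool_rot: [-0.001, 0.996, -0.089, 0.001]
contact_force: [-0.9, -0.6, 5.9]
gripper_width: 0.218
grasp_force: 59.2
time: 14.2
tool_pos: [0.4071, 0.3237, 0.1088]
tool_rot: [-0.001, 0.996, -0.089, 0.001]
contact_force: [-0.6, -1.1, 6.0]
gripper_width: 0.219
grasp_force: 59.2
[-0.13358014  0.11208301  0.01572664]
```

```bash
python3 -m crank '[{"x":0,"y":0,"z":-0.5,"turn":0},{"x":0,"y":0,"z":-1.5,"turn":0},{"x":0,"y":0,"z":-2.5,"turn":0},{"x":0,"y":0,"z":-3,"turn":0},{"x":0,"y":0,"z":-3,"turn":0}]' 8
python3 -m crank '[{"x":0,"y":0,"z":-2.5,"turn":0},{"x":0,"y":0,"z":-1,"turn":0},{"x":0,"y":0,"z":0,"turn":0},{"x":0,"y":0,"z":0,"turn":0}]'
python3 -c "
from h import *
c,s=np.cos(-.1815),np.sin(-.1815)
# tip is +2mm in tool x ; aim 14 mm from +y end: slot_y=+31mm
X=np.array([.481,.050])+.031*np.array([-s,c])-.002*np.array([c,s]);print(X)
go(*X,.225,-.1815);print(manip.state()['ft_torque'])"
```

```text
time: 14.7
tool_pos: [0.4057, 0.3231, 0.2137]
tool_rot: [0.0, 0.996, -0.089, -0.0]
contact_force: [-0.0, -0.3, -1.0]
gripper_width: 0.225
grasp_force: 59.0
time: 15.1
tool_pos: [0.4057, 0.3229, 0.2461]
tool_rot: [0.001, 0.996, -0.089, -0.001]
contact_force: [0.2, 0.1, -1.1]
gripper_width: 0.225
grasp_force: 59.0
[0.48462851 0.08085181]
before turn x 12.08 y 22.42 z 2.11 cm turn 0.002
after turn x 12.14 y 22.39 z 2.11 cm turn 0.002
[-0.02847508 -0.00494084  0.00945289]
```

```bash
python3 -m crank '[{"x":0,"y":2,"z":0,"turn":0},{"x":0,"y":4,"z":0,"turn":0},{"x":0,"y":4,"z":0,"turn":0},{"x":3,"y":3,"z":0,"turn":0},{"x":3,"y":3,"z":0,"turn":0}]'
python3 -m crank '[{"x":3,"y":3,"z":0,"turn":0},{"x":2,"y":2,"z":0,"turn":0},{"x":1.1,"y":1.4,"z":0,"turn":0},{"x":0,"y":0,"z":1,"turn":0},{"x":0,"y":0,"z":1,"turn":0}]'
python3 -m crank '[{"x":0,"y":0,"z":0,"turn":0},{"x":0,"y":0,"z":0,"turn":0}]'
python3 -c "
from h import *
go(.4846,.0808,.215,-.1815)
im,d,P,K,T=grab('scene')
im2,d2,P2,K2,T2=grab('top')
cv2.imwrite('pics/g4.png',np.hstack([cv2.resize(im[120:240,200:360,::-1],(480,360),interpolation=2),cv2.resize(im2[150:270,180:285,::-1],(315,360))]))
"
```

```text
time: 15.6
tool_pos: [0.4357, 0.1537, 0.2451]
tool_rot: [0.0, 0.996, -0.089, -0.001]
contact_force: [1.2, 1.0, -0.7]
gripper_width: 0.226
grasp_force: 59.0
time: 16.1
tool_pos: [0.4845, 0.0813, 0.2249]
tool_rot: [-0.0, 0.996, -0.09, -0.002]
contact_force: [-0.5, -0.3, -1.4]
gripper_width: 0.219
grasp_force: 59.0
time: 16.3
tool_pos: [0.4843, 0.0821, 0.226]
tool_rot: [0.0, 0.996, -0.089, -0.001]
contact_force: [-0.0, -0.3, 0.2]
gripper_width: 0.223
grasp_force: 59.0
before turn x 0.05 y 0.12 z 1.10 cm turn 0.004
after turn x 0.05 y 0.12 z 1.10 cm turn 0.004
```

View pics/g4.png

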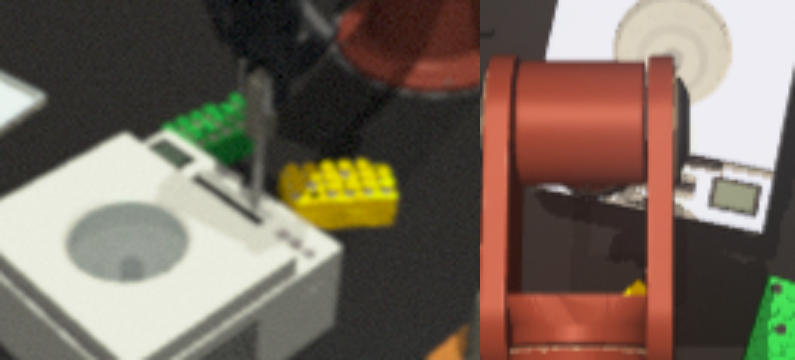

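The rod is held upright over the slot's right part: tip at about (257,212) in the left crop, slot from (197,178) to (263,222).

```bash
python3 -c "
from h import *
im,d,P,K,T=grab('scene')
pr=lambda p:((lambda c:(K@c)[:2]/c[2])((T@np.append(p,1))[:3]))
c,s=np.cos(-.1815),np.sin(-.1815);X=np.array([c,s,0]);Y=np.array([-s,c,0])
p=manip.state()['tool_pos']
cr=lambda q:((pr(q)-[200,120])*3).round(1)
for o in(-.0988,-.085,-.06,-.04): print('rod axis',cr(p+.002*X+[0,0,o]))
S=np.array([.481,.050,.105])
for o in(-.045,.045): print('slot end',cr(S+o*Y), 'bartop',cr(S+o*Y-[0,0,.012]))
cv2.imwrite('pics/g5.png',cv2.resize(im[155:215,245:325,::-1],(800,600),interpolation=2))
cr=lambda q:((pr(q)-[245,155])*10).round(1)
print('g5 tip',cr(p+.002*X+[0,0,-.0988]),cr(p+.002*X+[0,0,-.05]))
for o in(-.045,.045):
  for w in(-.007,.007): print(cr(S+o*Y+w*X))
"
```

```text
rod axis [255.7 192.6]
rod axis [256.2 180.6]
rod axis [257.3 158.1]
rod axis [258.1 139.6]
slot end [196.5 172. ] bartop [196.6 181.9]
slot end [265.4 219.9] bartop [264.8 229.9]
g5 tip [402.3 292.2] [409.  146.4]
[223.6 212.5]
[186.6 234.2]
[453.3 371.1]
[415.9 395. ]
```

View pics/g5.png

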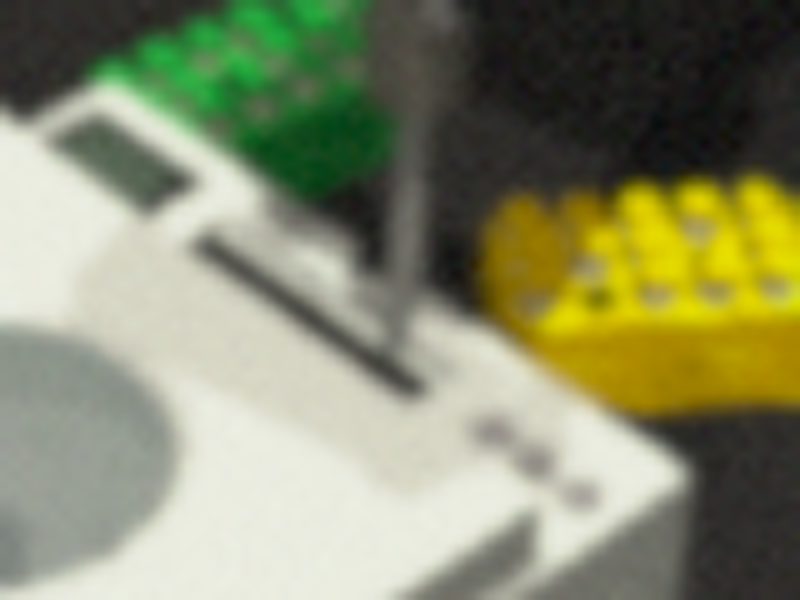

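Projection agrees with the image: the handle foot and slot edges match within 1–2 mm, and the dark streak below the tip is its shadow. Descending.

```bash
python3 -m crank '[{"x":0.05,"y":0,"z":1,"turn":0},{"x":0,"y":0,"z":1,"turn":0},{"x":0,"y":0,"z":0.5,"turn":0},{"x":0,"y":0,"z":0,"turn":0}]'
python3 -m crank '[{"x":0,"y":0,"z":0.2,"turn":0},{"x":0,"y":0,"z":0.2,"turn":0},{"x":0,"y":0,"z":0.1,"turn":0},{"x":0,"y":0,"z":0,"turn":0}]'
```

```text
time: 16.85
tool_pos: [0.485, 0.0811, 0.2006]
tool_rot: [0.0, 0.996, -0.09, -0.001]
contact_force: [0.5, -0.0, -0.9]
gripper_width: 0.22
grasp_force: 59.0
time: 17.25
tool_pos: [0.486, 0.0811, 0.1974]
tool_rot: [0.0, 0.996, -0.09, 0.0]
contact_force: [0.1, -1.3, -1.0]
gripper_width: 0.224
grasp_force: 59.0
```

```bash
python3 -m crank '[{"x":0,"y":0,"z":0.2,"turn":0},{"x":0,"y":0,"z":0.1,"turn":0},{"x":0,"y":0,"z":0,"turn":0}]'
python3 -m crank '[{"x":0,"y":0,"z":0.1,"turn":0},{"x":0,"y":0,"z":0.05,"turn":0},{"x":0,"y":0,"z":0,"turn":0}]'
```

```text
time: 17.55
tool_pos: [0.486, 0.0811, 0.1943]
tool_rot: [0.0, 0.996, -0.089, 0.0]
contact_force: [-0.2, 0.3, -1.1]
gripper_width: 0.224
grasp_force: 59.0
time: 17.85
tool_pos: [0.486, 0.0812, 0.1929]
tool_rot: [0.0, 0.996, -0.089, 0.0]
contact_force: [1.9, -0.7, -0.1]
gripper_width: 0.224
grasp_force: 59.0
```

```bash
python3 -m crank '[{"x":0,"y":0,"z":0.05,"turn":0},{"x":0,"y":0,"z":0,"turn":0}]'
python3 -m crank '[{"x":0,"y":0,"z":0.03,"turn":0},{"x":0,"y":0,"z":0,"turn":0}]'
```

```text
time: 18.05
tool_pos: [0.4859, 0.0812, 0.1923]
tool_rot: [0.0, 0.996, -0.089, 0.0]
contact_force: [2.1, -0.4, 0.9]
gripper_width: 0.223
grasp_force: 59.0
time: 18.25
tool_pos: [0.4859, 0.0812, 0.192]
tool_rot: [-0.0, 0.996, -0.089, 0.0]
contact_force: [1.6, -0.2, -0.5]
gripper_width: 0.222
grasp_force: 59.1
```

```bash
python3 -m crank '[{"x":0,"y":0,"z":0.05,"turn":0},{"x":0,"y":0,"z":0,"turn":0}]'
python3 -m crank '[{"x":0,"y":0,"z":0.05,"turn":0},{"x":0,"y":0,"z":0,"turn":0}]'
```

```text
time: 18.45
tool_pos: [0.4859, 0.0812, 0.1916]
tool_rot: [-0.0, 0.996, -0.089, 0.0]
contact_force: [0.9, -0.5, -0.3]
gripper_width: 0.22
grasp_force: 59.1
time: 18.65
tool_pos: [0.486, 0.0812, 0.1915]
tool_rot: [-0.0, 0.996, -0.089, 0.0]
contact_force: [1.2, -0.5, 3.2]
gripper_width: 0.219
grasp_force: 59.4
```

```bash
python3 -m crank '[{"x":0,"y":0.1,"z":0.02,"turn":0},{"x":0,"y":0.1,"z":0,"turn":0},{"x":0,"y":0.1,"z":0,"turn":0}]'
python3 -m crank '[{"x":0,"y":0.1,"z":0,"turn":0},{"x":0,"y":0.1,"z":0,"turn":0},{"x":0,"y":0.1,"z":0,"turn":0}]'
```

```text
time: 18.95
tool_pos: [0.4857, 0.079, 0.1913]
tool_rot: [-0.001, 0.996, -0.089, 0.001]
contact_force: [1.1, 3.2, 3.8]
gripper_width: 0.224
grasp_force: 59.6
time: 19.25
tool_pos: [0.4851, 0.0756, 0.1913]
tool_rot: [-0.001, 0.996, -0.089, 0.0]
contact_force: [1.8, 5.1, 4.9]
gripper_width: 0.224
grasp_force: 59.7
```

```bash
python3 -m crank '[{"x":0,"y":0.1,"z":0,"turn":0},{"x":0,"y":0.1,"z":0,"turn":0},{"x":0,"y":0,"z":0,"turn":0}]'
python3 -m crank '[{"x":0,"y":0.1,"z":0,"turn":0},{"x":0,"y":0.1,"z":0,"turn":0},{"x":0,"y":0,"z":0,"turn":0}]'
```

```text
time: 19.55
tool_pos: [0.4846, 0.0732, 0.1912]
tool_rot: [-0.0, 0.996, -0.09, 0.0]
contact_force: [1.3, 3.9, 5.1]
gripper_width: 0.221
grasp_force: 59.9
time: 19.85
tool_pos: [0.4843, 0.0713, 0.1913]
tool_rot: [-0.0, 0.996, -0.09, 0.0]
contact_force: [1.8, 4.1, 5.0]
gripper_width: 0.226
grasp_force: 59.9
```

```bash
python3 -m crank '[{"x":0,"y":0.1,"z":0,"turn":0},{"x":0,"y":0.1,"z":0,"turn":0},{"x":0,"y":0,"z":0,"turn":0}]'
python3 -m crank '[{"x":0,"y":0.1,"z":0,"turn":0},{"x":0,"y":0.1,"z":0,"turn":0},{"x":0,"y":0,"z":0,"turn":0}]'
python3 -m crank '[{"x":0,"y":0.1,"z":0,"turn":0},{"x":0,"y":0.1,"z":0,"turn":0},{"x":0,"y":0,"z":0,"turn":0}]'
```

```text
time: 20.15
tool_pos: [0.4839, 0.0692, 0.1913]
tool_rot: [0.0, 0.996, -0.09, 0.0]
contact_force: [1.1, 2.7, 5.7]
gripper_width: 0.223
grasp_force: 59.9
time: 20.45
tool_pos: [0.4836, 0.0673, 0.1913]
tool_rot: [-0.0, 0.996, -0.09, 0.0]
contact_force: [1.3, 4.1, 5.2]
gripper_width: 0.225
grasp_force: 59.9
time: 20.75
tool_pos: [0.4832, 0.0654, 0.1913]
tool_rot: [-0.0, 0.996, -0.09, 0.0]
contact_force: [2.1, 4.3, 5.3]
gripper_width: 0.223
grasp_force: 59.9
```

```bash
python3 -m crank '[{"x":0,"y":0.1,"z":0,"turn":0},{"x":0,"y":0.1,"z":0,"turn":0},{"x":0,"y":0,"z":0,"turn":0}]'
python3 -m crank '[{"x":0,"y":0.1,"z":0,"turn":0},{"x":0,"y":0.1,"z":0,"turn":0},{"x":0,"y":0,"z":0,"turn":0}]'
python3 -m crank '[{"x":0,"y":0.1,"z":0,"turn":0},{"x":0,"y":0.1,"z":0,"turn":0},{"x":0,"y":0,"z":0,"turn":0}]'
```

```text
time: 21.05
tool_pos: [0.4829, 0.0635, 0.1913]
tool_rot: [-0.0, 0.996, -0.09, 0.0]
contact_force: [1.5, 4.4, 5.5]
gripper_width: 0.221
grasp_force: 59.9
time: 21.35
tool_pos: [0.4825, 0.0614, 0.1913]
tool_rot: [0.0, 0.996, -0.09, 0.0]
contact_force: [1.0, 3.1, 5.1]
gripper_width: 0.225
grasp_force: 59.9
time: 21.65
tool_pos: [0.4821, 0.0594, 0.1913]
tool_rot: [-0.0, 0.996, -0.09, 0.0]
contact_force: [1.4, 3.1, 5.2]
gripper_width: 0.224
grasp_force: 59.9
```

```bash
python3 -m crank '[{"x":0,"y":0.1,"z":0,"turn":0},{"x":0,"y":0.1,"z":0,"turn":0},{"x":0,"y":0,"z":0,"turn":0}]'
python3 -m crank '[{"x":0,"y":0.1,"z":0,"turn":0},{"x":0,"y":0.1,"z":0,"turn":0},{"x":0,"y":0,"z":0,"turn":0}]'
python3 -m crank '[{"x":0,"y":0.1,"z":0,"turn":0},{"x":0,"y":0.1,"z":0,"turn":0},{"x":0,"y":0,"z":0,"turn":0}]'
```

```text
time: 21.95
tool_pos: [0.4818, 0.0575, 0.1912]
tool_rot: [-0.0, 0.996, -0.09, 0.0]
contact_force: [1.9, 3.1, 5.7]
gripper_width: 0.222
grasp_force: 59.9
time: 22.25
tool_pos: [0.4807, 0.0545, 0.1898]
tool_rot: [0.001, 0.996, -0.09, -0.001]
contact_force: [2.7, -2.0, 0.1]
gripper_width: 0.222
grasp_force: 59.2
time: 22.55
tool_pos: [0.4805, 0.0535, 0.1902]
tool_rot: [0.0, 0.996, -0.09, -0.0]
contact_force: [2.6, 0.2, -1.3]
gripper_width: 0.222
grasp_force: 59.0
```

The force dropped and the tip fell free at y≈0.054: hole found. Lowering.

```bash
python3 -m crank '[{"x":0,"y":0,"z":0.2,"turn":0},{"x":0,"y":0,"z":0.1,"turn":0},{"x":0,"y":0,"z":0,"turn":0}]'
python3 -c "
from h import *
s=manip.state();print(s['contact_force'],s['tool_pos'])"
```

```text
time: 22.85
tool_pos: [0.4806, 0.0534, 0.1875]
tool_rot: [0.0, 0.996, -0.089, -0.0]
contact_force: [1.9, -1.4, -0.9]
gripper_width: 0.22
grasp_force: 59.1
[ 1.87413107 -1.38045825 -0.924877  ] [0.48064906 0.05339132 0.18754579]
```

```bash
python3 -m crank '[{"x":0,"y":0,"z":0.3,"turn":0},{"x":0,"y":0,"z":0.3,"turn":0},{"x":0,"y":0,"z":0.2,"turn":0},{"x":0,"y":0,"z":0,"turn":0}]'
python3 -c "
from h import *
c,s=np.cos(-.1805),np.sin(-.1805)
p=manip.state()['tool_pos'][:2]-[.481,.05]
print('slot frame',p@[c,s],p@[-s,c],'push to -14mm:',(p@[-s,c]+.014)*100)"
```

```text
time: 23.25
tool_pos: [0.4807, 0.0534, 0.1793]
tool_rot: [0.0, 0.996, -0.089, -0.0]
contact_force: [2.0, -2.4, -0.8]
gripper_width: 0.223
grasp_force: 59.0
slot frame -0.0009382599643359354 0.0032629217657531052 push to -14mm: 1.7262921765753108
```

```bash
python3 -m crank '[{"x":0,"y":0.2,"z":0,"turn":0},{"x":0,"y":0.3,"z":0,"turn":0},{"x":0,"y":0.3,"z":0,"turn":0},{"x":0,"y":0.3,"z":0,"turn":0},{"x":0,"y":0.3,"z":0,"turn":0}]'
python3 -m crank '[{"x":0,"y":0.2,"z":0,"turn":0},{"x":0,"y":0.2,"z":0,"turn":0},{"x":0,"y":0,"z":0,"turn":0}]'
cat > chk.py <<'E'
from h import *
im,d,P,K,T=grab('scene')
# lid pixels: how high is the cloud over the centrifuge's back part
q=P[(abs(P[...,0]-.62)<.12)&(abs(P[...,1]-.02)<.15)]
print('max z over lid',np.nanpercentile(q[:,2],[50,90,98]).round(3))
E
python3 chk.py
```

```text
time: 23.75
tool_pos: [0.4787, 0.043, 0.1797]
tool_rot: [-0.005, 0.996, -0.089, 0.0]
contact_force: [3.9, 9.0, -2.6]
gripper_width: 0.223
grasp_force: 59.1
time: 24.05
tool_pos: [0.4779, 0.0385, 0.1797]
tool_rot: [-0.004, 0.996, -0.089, 0.0]
contact_force: [3.6, 7.6, -1.5]
gripper_width: 0.224
grasp_force: 59.2
max z over lid [0.126 0.445 0.485]
```

```bash
python3 -m crank '[{"x":0,"y":0.2,"z":0,"turn":0},{"x":0,"y":0.2,"z":0,"turn":0},{"x":0,"y":0.1,"z":0,"turn":0},{"x":0,"y":0,"z":0,"turn":0}]'
python3 chk.py
python3 -m crank '[{"x":0,"y":0.1,"z":0,"turn":0},{"x":0,"y":0.1,"z":0,"turn":0},{"x":0,"y":0,"z":0,"turn":0},{"x":0,"y":0,"z":0,"turn":0}]'
python3 chk.py
```

```text
time: 24.5
tool_pos: [0.477, 0.0337, 0.1796]
tool_rot: [-0.004, 0.996, -0.089, 0.0]
contact_force: [4.3, 6.9, -2.9]
gripper_width: 0.224
grasp_force: 59.2
max z over lid [0.129 0.443 0.484]
time: 24.95
tool_pos: [0.4766, 0.0314, 0.1797]
tool_rot: [-0.003, 0.996, -0.089, 0.0]
contact_force: [2.9, 8.3, -2.3]
gripper_width: 0.223
grasp_force: 59.2
max z over lid [0.138 0.433 0.483]
```

```bash
python3 -m crank '[{"x":0,"y":0.1,"z":0,"turn":0},{"x":0,"y":0.1,"z":0,"turn":0},{"x":0,"y":0,"z":0,"turn":0},{"x":0,"y":0,"z":0,"turn":0},{"x":0,"y":0,"z":0,"turn":0}]'
python3 chk.py
python3 -m crank '[{"x":0,"y":0,"z":0,"turn":0},{"x":0,"y":0,"z":0,"turn":0},{"x":0,"y":0,"z":0,"turn":0},{"x":0,"y":0,"z":0,"turn":0},{"x":0,"y":0,"z":0,"turn":0}]'
python3 -m crank '[{"x":0,"y":0,"z":0,"turn":0},{"x":0,"y":0,"z":0,"turn":0},{"x":0,"y":0,"z":0,"turn":0},{"x":0,"y":0,"z":0,"turn":0},{"x":0,"y":0,"z":0,"turn":0}]'
python3 chk.py
python3 -c "
from h import *
im,d,P,K,T=grab('scene')
cv2.imwrite('pics/g6.png',cv2.resize(im[:,:,::-1],(512,384)))"
```

```text
time: 25.5
tool_pos: [0.4763, 0.0294, 0.1797]
tool_rot: [-0.003, 0.996, -0.089, 0.0]
contact_force: [3.6, 7.8, -2.1]
gripper_width: 0.223
grasp_force: 59.2
max z over lid [0.142 0.422 0.482]
time: 26.05
tool_pos: [0.4763, 0.0294, 0.1796]
tool_rot: [-0.003, 0.996, -0.089, 0.0]
contact_force: [2.9, 6.7, -2.9]
gripper_width: 0.223
grasp_force: 59.2
time: 26.55
tool_pos: [0.4763, 0.0294, 0.1797]
tool_rot: [-0.003, 0.996, -0.089, 0.0]
contact_force: [2.6, 7.9, -2.4]
gripper_width: 0.222
grasp_force: 59.2
max z over lid [0.137 0.427 0.482]
```

View pics/g6.png

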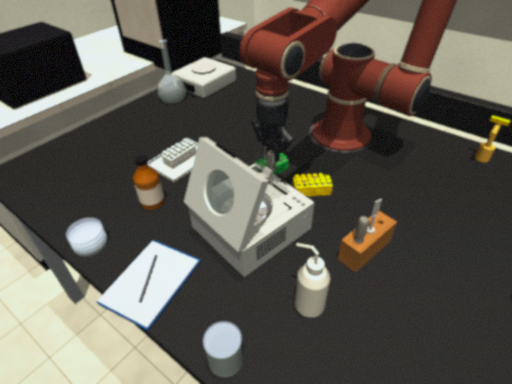

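The lid stands open (230,195); the rack is in the tray and bottles and tools are upright. Withdrawing the rod.

```bash
python3 -m crank '[{"x":0,"y":-0.15,"z":0,"turn":0},{"x":0,"y":0,"z":-0.5,"turn":0},{"x":0,"y":0,"z":-1,"turn":0},{"x":0,"y":0,"z":-1.5,"turn":0},{"x":0,"y":0,"z":-2,"turn":0}]'
python3 -m crank '[{"x":-1,"y":0,"z":-2,"turn":0},{"x":-2.5,"y":-2,"z":-0.5,"turn":0},{"x":-3,"y":-3,"z":0,"turn":0},{"x":-3,"y":-3.5,"z":0,"turn":0},{"x":-2,"y":-4,"z":0,"turn":0}]'
python3 -m crank '[{"x":0,"y":-4,"z":0,"turn":0},{"x":0,"y":-3,"z":0,"turn":0},{"x":0,"y":-1,"z":0,"turn":0},{"x":0,"y":0,"z":0,"turn":0},{"x":0,"y":0,"z":0,"turn":0}]'
python3 -c "
from h import *
go(.4057,.3230,.246,-.180)
p=manip.state()['tool_pos'];print(manip.state()['contact_force'])
for n in('scene','top'):
    im,d,P,K,T=grab(n)
    r=(np.hypot(P[...,0]-p[0],P[...,1]-p[1])<.03)&(P[...,2]>p[2]-.115)&(P[...,2]<p[2]-.02)
    Q=P[r]
    for a in np.arange(-.11,-.02,.015):
        m=(Q[:,2]>p[2]+a)&(Q[:,2]<p[2]+a+.015)
        if m.sum()>2: print(n,'%.3f'%a,m.sum(),(np.median(Q[m],0)-p).round(4))
"
```

```text
time: 27.15
tool_pos: [0.4749, 0.0284, 0.2297]
tool_rot: [0.0, 0.996, -0.09, -0.002]
contact_force: [-0.3, -0.7, -0.3]
gripper_width: 0.222
grasp_force: 59.7
time: 27.65
tool_pos: [0.3837, 0.1724, 0.256]
tool_rot: [0.0, 0.996, -0.09, 0.0]
contact_force: [1.8, 0.8, -0.9]
gripper_width: 0.217
grasp_force: 59.8
time: 28.15
tool_pos: [0.3996, 0.2498, 0.255]
tool_rot: [0.001, 0.996, -0.09, -0.0]
contact_force: [0.0, 0.2, -1.2]
gripper_width: 0.22
grasp_force: 59.8
before turn x -0.71 y -7.31 z 0.90 cm turn 0.000
after turn x -0.71 y -7.31 z 0.90 cm turn 0.000
[ 0.03466197  0.20959679 -1.24977431]
scene -0.110 3 [ 0.0027 -0.0014 -0.0963]
scene -0.095 15 [ 0.0036 -0.0009 -0.0885]
scene -0.080 17 [ 0.0044 -0.0013 -0.072 ]
scene -0.065 16 [ 0.0042 -0.0016 -0.058 ]
scene -0.050 12 [ 0.0045 -0.0012 -0.045 ]
scene -0.035 47 [ 0.0105  0.0012 -0.0271]
```

```bash
python3 -m crank '[{"x":-0.7,"y":-2,"z":0,"turn":0},{"x":0,"y":-3,"z":0,"turn":0},{"x":0,"y":-2.3,"z":0,"turn":0},{"x":0,"y":0,"z":0,"turn":0},{"x":0,"y":0,"z":0,"turn":0}]'
python3 -m crank '[{"x":0,"y":0,"z":2,"turn":0},{"x":0,"y":0,"z":3,"turn":0},{"x":0,"y":0,"z":2,"turn":0},{"x":0,"y":0,"z":0,"turn":0},{"x":0,"y":0,"z":0,"turn":0}]'
python3 -c "
from h import *
go(.406,.3232,.16,-.180)
p=manip.state()['tool_pos']
im,d,P,K,T=grab('scene')
r=(np.hypot(P[...,0]-p[0],P[...,1]-p[1])<.02)&(P[...,2]<p[2]-.03)&(P[...,2]>.083)
print(np.sum(r),(np.median(P[r],0)-p).round(4),np.median(P[r],0).round(4))
cv2.imwrite('pics/g7.png',cv2.resize(im[180:270,330:450,::-1],(800,600),interpolation=2))"
```

```text
time: 28.75
tool_pos: [0.4059, 0.3229, 0.2547]
tool_rot: [0.0, 0.996, -0.09, -0.0]
contact_force: [-0.2, -0.2, -0.7]
gripper_width: 0.22
grasp_force: 59.8
time: 29.25
tool_pos: [0.406, 0.3229, 0.1852]
tool_rot: [0.0, 0.996, -0.09, -0.0]
contact_force: [1.0, 0.7, -0.7]
gripper_width: 0.221
grasp_force: 59.8
before turn x -0.00 y -0.03 z 2.52 cm turn -0.000
after turn x -0.00 y -0.03 z 2.52 cm turn -0.000
67 [ 0.0043 -0.0017 -0.0638] [0.4103 0.3212 0.1214]
```

View pics/g7.png

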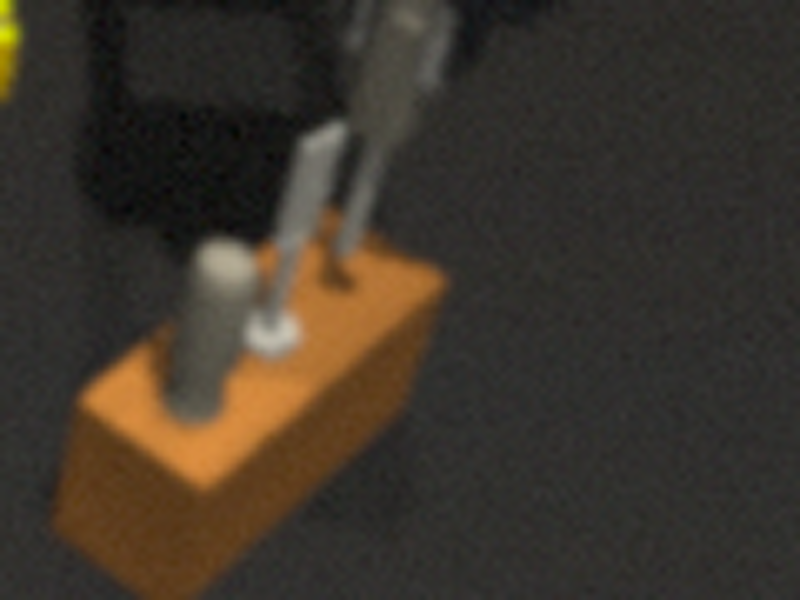

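The tip (345,245) stands right above its empty hole (335,272), and the spatula and screwdriver are undisturbed.

```bash
python3 -m crank '[{"x":0,"y":0,"z":0.5,"turn":0},{"x":0,"y":0,"z":0.5,"turn":0},{"x":0,"y":0,"z":0.4,"turn":0},{"x":0,"y":0,"z":0,"turn":0}]'
python3 -m crank '[{"x":0,"y":0,"z":0.3,"turn":0},{"x":0,"y":0,"z":0.3,"turn":0},{"x":0,"y":0,"z":0,"turn":0}]'
```

```text
time: 29.7
tool_pos: [0.4054, 0.3236, 0.17]
tool_rot: [0.0, 0.996, -0.089, -0.001]
contact_force: [-0.0, 0.2, -0.8]
gripper_width: 0.223
grasp_force: 59.8
time: 30.0
tool_pos: [0.4055, 0.3237, 0.1642]
tool_rot: [0.0, 0.996, -0.089, -0.0]
contact_force: [-0.0, 0.1, -0.6]
gripper_width: 0.224
grasp_force: 59.8
```

In the hole with no contact force.

```bash
python3 -m crank '[{"x":0,"y":0,"z":1,"turn":0},{"x":0,"y":0,"z":1,"turn":0},{"x":0,"y":0,"z":1,"turn":0},{"x":0,"y":0,"z":0.5,"turn":0},{"x":0,"y":0,"z":0,"turn":0}]'
python3 -m crank '[{"x":0,"y":0,"z":0.7,"turn":0},{"x":0,"y":0,"z":0.6,"turn":0},{"x":0,"y":0,"z":0.3,"turn":0},{"x":0,"y":0,"z":0,"turn":0}]'
```

```text
time: 30.5
tool_pos: [0.4051, 0.3234, 0.1282]
tool_rot: [0.001, 0.996, -0.089, -0.001]
contact_force: [-0.4, -1.1, -0.8]
gripper_width: 0.224
grasp_force: 59.8
time: 30.9
tool_pos: [0.4054, 0.3236, 0.1131]
tool_rot: [0.0, 0.996, -0.089, -0.001]
contact_force: [0.3, -0.6, -0.6]
gripper_width: 0.22
grasp_force: 59.8
```

```bash
python3 -m crank '[{"x":0,"y":0,"z":0.2,"turn":0},{"x":0,"y":0,"z":0.1,"turn":0},{"x":0,"y":0,"z":0,"turn":0}]'
python3 -m crank '[{"x":0,"y":0,"z":0.1,"turn":0},{"x":0,"y":0,"z":0,"turn":0}]'
python3 -m crank '[{"x":0,"y":0,"z":0.05,"turn":0},{"x":0,"y":0,"z":0,"turn":0}]'
```

```text
time: 31.2
tool_pos: [0.4058, 0.3238, 0.1108]
tool_rot: [0.0, 0.996, -0.089, -0.0]
contact_force: [0.2, -0.3, -1.0]
gripper_width: 0.22
grasp_force: 59.8
time: 31.4
tool_pos: [0.4058, 0.3238, 0.1098]
tool_rot: [-0.0, 0.996, -0.09, -0.0]
contact_force: [1.0, -1.2, -0.6]
gripper_width: 0.219
grasp_force: 59.8
time: 31.6
tool_pos: [0.4058, 0.3238, 0.1093]
tool_rot: [0.0, 0.996, -0.09, -0.0]
contact_force: [0.1, 0.9, -0.3]
gripper_width: 0.223
grasp_force: 59.8
```

```bash
python3 -m crank '[{"x":0,"y":0,"z":0.05,"turn":0},{"x":0,"y":0,"z":0,"turn":0}]'
python3 -m crank '[{"x":0,"y":0,"z":0.05,"turn":0},{"x":0,"y":0,"z":0,"turn":0}]'
```

```text
time: 31.8
tool_pos: [0.4059, 0.3239, 0.1089]
tool_rot: [-0.0, 0.996, -0.089, 0.0]
contact_force: [0.6, 0.0, 0.1]
gripper_width: 0.223
grasp_force: 59.9
time: 32.0
tool_pos: [0.4059, 0.3239, 0.1089]
tool_rot: [-0.0, 0.996, -0.089, 0.0]
contact_force: [-1.3, -0.9, 3.2]
gripper_width: 0.224
grasp_force: 60.3
```

Seated. Releasing and retreating straight up.

```bash
python3 -m crank '[{"x":0,"y":0,"z":0,"turn":0},{"x":0,"y":0,"z":0,"turn":0},{"x":0,"y":0,"z":0,"turn":0},{"x":0,"y":0,"z":0,"turn":0}]' 60
python3 -m crank '[{"x":0,"y":0,"z":-0.5,"turn":0},{"x":0,"y":0,"z":-2,"turn":0},{"x":0,"y":0,"z":-4,"turn":0},{"x":0,"y":0,"z":-4,"turn":0},{"x":0,"y":0,"z":-4,"turn":0}]'
python3 -m crank '[{"x":0,"y":0,"z":-3,"turn":0},{"x":0,"y":0,"z":-1,"turn":0},{"x":0,"y":0,"z":0,"turn":0},{"x":0,"y":0,"z":0,"turn":0},{"x":0,"y":0,"z":0,"turn":0}]'
python3 - <<'E'
from h import *
im,d,P,K,T=grab('scene'); D=np.load('scene0.npz'); P0=D['P'];i0=D['im'].astype(int)
for n,(x0,x1,y0,y1,z0,z1) in dict(rod=(.38,.432,.29,.35,.085,.2),spat=(.435,.475,.28,.34,.085,.2),screw=(.475,.53,.28,.34,.085,.2),wash=(.6,.75,.22,.34,.03,.25),amber=(.68,.85,-.35,-.2,.03,.2),rack=(.37,.57,-.43,-.29,.025,.08)).items():
    for l,Q in(('before',P0),('now',P)):
        m=(Q[...,0]>x0)&(Q[...,0]<x1)&(Q[...,1]>y0)&(Q[...,1]<y1)&(Q[...,2]>z0)&(Q[...,2]<z1)
        if m.sum(): print(n,l,m.sum(),np.median(Q[m],0).round(4),'ztop',np.percentile(Q[m][:,2],97).round(4))
    if n=='rack': print(cv2.minAreaRect(Q[m][:,:2].astype(np.float32)))
q=P[(abs(P[...,0]-.72)<.1)&(abs(P[...,1]-.02)<.14)];print('lid top',np.nanpercentile(q[:,2],98))
E
```

```text
time: 32.4
tool_pos: [0.4058, 0.3238, 0.1081]
tool_rot: [0.0, 0.996, -0.089, -0.0]
contact_force: [0.1, -1.1, 0.2]
gripper_width: 0.602
grasp_force: 0.0
time: 32.9
tool_pos: [0.4056, 0.3237, 0.2551]
tool_rot: [-0.0, 0.996, -0.089, 0.0]
contact_force: [1.3, 1.2, 0.2]
gripper_width: 0.603
grasp_force: 0.0
time: 33.4
tool_pos: [0.4049, 0.3233, 0.2904]
tool_rot: [0.001, 0.996, -0.09, -0.002]
contact_force: [0.1, 0.9, 0.4]
gripper_width: 0.603
grasp_force: 0.0
rod before 190 [0.4171 0.3234 0.1165] ztop 0.1351
rod now 191 [0.416  0.3234 0.117 ] ztop 0.1354
spat before 134 [0.455  0.314  0.1444] ztop 0.1773
spat now 132 [0.455  0.3139 0.1445] ztop 0.1768
screw before 246 [0.5059 0.3081 0.1273] ztop 0.1484
screw now 243 [0.5059 0.3075 0.128 ] ztop 0.1484
wash before 1506 [0.6933 0.2933 0.115 ] ztop 0.1885
wash now 1495 [0.6934 0.2933 0.1152] ztop 0.1887
amber before 617 [ 0.6958 -0.2597  0.0847] ztop 0.158
amber now 619 [ 0.6959 -0.2595  0.0846] ztop 0.1598
rack now 466 [ 0.4827 -0.3515  0.0432] ztop 0.055
((0.47441357374191284, -0.36329108476638794), (0.05466990917921066, 0.11279992759227753), 87.74696350097656)
lid top 0.2704990675678841
```

Everything is in place: the rod is seated, bystanders are unmoved, the rack is level in the tray and the lid is open.

```bash
python3 -c "
from plant import manip
print(manip.job_done())"
```

```text
the job is handed in; nothing more can be done
None
```

The job is handed in at about 33 s of the 72 s limit: the rack is level in the tray, the lid is open, the rod is back in its hole and released, and my before/after scene depth readings show the bottles and other tools unmoved.

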